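# Find the loose bolt of the display base and hold its cap open

## Task

One of the three bolts in the display base on the counter is loose: tap all three bolt heads firmly downwards, one after another with every cap still shut, to find the one that sinks clearly deeper than the other two. Then take the loose bolt's hinged cap by its red tab, lift it well open (some 60 degrees) and finish while still holding it open, so that a colleague can get at the bolt; do not open the other two caps, and leave the carton, phone, pen pot and screwdriver where they are.

Things in the scene. Friction and masses are not known exactly. Their poses are not given: they have to be found in the camera images.
- base: dark steel mounting base fixed on the counter, 150 (its x) x 400 (its y) x 30 mm high; origin at the centre of its underside, z up. Three bolts stand in a row along its y axis (115 mm apart, 20 mm to the +x side of its centre), each coming up through a hole in its own white hinged cap. Between the bolts, near the +x edge, two short aluminium sockets, 28 mm across, rise 8 mm over the base
- bolt_1_top (a point): centre of the top face of bolt 1 (+y end of the row): upright round steel head, 21 mm across, its top 46 mm over the counter at the start, about 11.5 mm above the cap's upper face. It sinks straight down when pressed
- bolt_1 (a joint): how far bolt 1 has been pressed down, m; 0 at the start. It moves against a friction of about 3 N and stays where it is left. Pressed with 6 N or more, a tight bolt stops hard after about 2.5 mm (3 mm at most), the loose one only after 8 mm. Any one of the three may be the loose one; it cannot be told by looking
- cap_1_tab (a point): grip point on the red tab of cap 1: upright block 20 mm long (base x) x 10 mm wide (base y) x 42 mm tall standing on the cap, 85 mm from the hinge towards -x of the base; this point is on its centre line, 14 mm below its top and 28 mm above the cap's upper face. Pinch it along the base's y. Turns with the cap
- cap_1_hinge (a point): middle of the hinge line of cap 1, at the cap's +x edge and underside, 30.5 mm over the counter; the hinge line runs along the base's y axis
- cap_1 (a joint): opening angle of cap 1, rad: 0 shut (lying flat on the base), grows as the tab side is lifted, stop at 1.35. White plastic plate 98 (base x) x 60 (base y) x 4 mm with a 27 mm hole round the bolt; light (60 g) and lightly sprung, about 1 N at the tab; falls shut if let go
- bolt_2_top (a point): centre of the top face of bolt 2 (middle of the row): upright round steel head, 21 mm across, its top 46 mm over the counter at the start, about 11.5 mm above the cap's upper face. It sinks straight down when pressed
- bolt_2 (a joint): how far bolt 2 has been pressed down, m; 0 at the start. It moves against a friction of about 3 N and stays where it is left. Pressed with 6 N or more, a tight bolt stops hard after about 2.5 mm (3 mm at most), the loose one only after 8 mm. Any one of the three may be the loose one; it cannot be told by looking
- cap_2_tab (a point): grip point on the red tab of cap 2: upright block 20 mm long (base x) x 10 mm wide (base y) x 42 mm tall standing on the cap, 85 mm from the hinge towards -x of the base; this point is on its centre line, 14 mm below its top and 28 mm above the cap's upper face. Pinch it along the base's y. Turns with the cap
- cap_2_hinge (a point): middle of the hinge line of cap 2, at the cap's +x edge and underside, 30.5 mm over the counter; the hinge line runs along the base's y axis
- cap_2 (a joint): opening angle of cap 2, rad: 0 shut (lying flat on the base), grows as the tab side is lifted, stop at 1.35. White plastic plate 98 (base x) x 60 (base y) x 4 mm with a 27 mm hole round the bolt; light (60 g) and lightly sprung, about 1 N at the tab; falls shut if let go
- bolt_3_top (a point): centre of the top face of bolt 3 (-y end of the row): upright round steel head, 21 mm across, its top 46 mm over the counter at the start, about 11.5 mm above the cap's upper face. It sinks straight down when pressed
- bolt_3 (a joint): how far bolt 3 has been pressed down, m; 0 at the start. It moves against a friction of about 3 N and stays where it is left. Pressed with 6 N or more, a tight bolt stops hard after about 2.5 mm (3 mm at most), the loose one only after 8 mm. Any one of the three may be the loose one; it cannot be told by looking
- cap_3_tab (a point): grip point on the red tab of cap 3: upright block 20 mm long (base x) x 10 mm wide (base y) x 42 mm tall standing on the cap, 85 mm from the hinge towards -x of the base; this point is on its centre line, 14 mm below its top and 28 mm above the cap's upper face. Pinch it along the base's y. Turns with the cap
- cap_3_hinge (a point): middle of the hinge line of cap 3, at the cap's +x edge and underside, 30.5 mm over the counter; the hinge line runs along the base's y axis
- cap_3 (a joint): opening angle of cap 3, rad: 0 shut (lying flat on the base), grows as the tab side is lifted, stop at 1.35. White plastic plate 98 (base x) x 60 (base y) x 4 mm with a 27 mm hole round the bolt; light (60 g) and lightly sprung, about 1 N at the tab; falls shut if let go
- carton: plain brown carton, 90 x 165 x 50 mm, loose, beside the base; origin at the centre of its underside; leave alone
- phone: black phone lying flat, 74 x 150 x 9 mm, loose, between the robot and the base; origin at the centre of its underside; leave alone
- pen_pot: blue pen pot (open, empty cup), 76 mm across, 100 mm high, loose, beside the base; origin at the centre of its underside; leave alone
- driver: screwdriver with a red handle, 200 mm long, lying on the counter beyond the base; loose; leave alone

How it is judged:
By the outcome, as a careful person would: the job done as asked, in the order asked, and still so for the second after the job is handed in, while the arm keeps its last pose, push and grip.
It also fails if it takes over 48 s, if anything falls off the work surface, if the arm or the gripper's body presses on something with over 40 N, if the wrist force passes 120 N, or if a joint passes its speed limit or range.

## Robot

A 7-joint arm with a two-finger parallel gripper is mounted at the origin on the work surface. World frame = base frame: x ahead of the robot, y to its left, z up, the work surface at z = 0. Lengths are in m, angles in rad, forces in N, time in s.
With the tool pointing down it reaches from about 0.4 to 0.85 m from the base axis. Payload 10.4 kg.
Tool frame: the origin (TCP) lies midway between the tips of the shut fingers; the grasp point (between the pads) lies 19 mm behind it; z points along the fingers, x is the direction in which the jaws open and shut, and the axes are right-handed (so a half turn about z gives the same grasp; the last joint's range is limited). The gripper opens to 85 mm and grips with 20 to 120 N. Pads are 22 mm wide; open, the fingers measure 114 mm over their backs; the gripper's body (76 mm by 85 mm) begins 54 mm behind the grasp point. The pads swing forward as they close: fully open they stand 13 mm farther back than shut.
Start: joints at [1.193, 0.332, -0.065, 1.46, 0.022, 1.35, -0.088], TCP at [0.217, -0.586, 0.231] pointing down, gripper open.
Joint ranges: [-2.6, 2.6], [-0.5, 2.12], [-1.47, 1.34], [0.16, 2.42], [-1.27, 4.41], [0.06, 2.06], [-2.6, 2.6]. Speed limits (rad/s): [2.22, 2.22, 2.79, 2.79, 3.14, 3.14, 3.14].

## Interface

Orientations are given as a unit quaternion [x, y, z, w].
In Python, from workcell import telemetry, eyes, order gives the robot as it stands.
- The arm moves only by the tool servo_tool, never from a script. Its argument "deltas" is a list of rows, each a list of 3 entries, a list of its own where there are three numbers: the shift along the tool's x, y, z in cm, then the turn about the tool's z in rad, then the finger opening in cm, from 0 to 8.54. A call has 1 to 12 rows; each row shifts and turns the pose as measured when the row begins, along the tool's axes as they then stand; what a row does not reach is not made up. A row lasts 1/12 s, in which the tool goes at most 41.7 mm and 7.16 degrees, less where a joint would pass 70% of its speed; a pose out of reach is approached as far as the arm can. A call is refused whole if a number of a shift passes 4.17 or a number of a turn 0.125, either way. A call with a gripper value outside its range is refused whole. The fingers move at their own pace and stop on an object; "force" is the grip in N (left out, the last holds). Time passes only in rows, so rows that do not move let the fingers close. It gives the time, the measured TCP pose, the force and the opening at its end, in the units of the state.
- telemetry.get_obs(): the state, without advancing time (a new reading comes with each control period).
- eyes.camera(name): name is "scene" or "side" or "wrist"; returns (picture, depth): 480x640x3 uint8, blue, green, red; 480x640 float32, m along the optical axis (not along the pixel's ray), 0 where there is no reading.
- eyes.calibration(name): a dict with "fx", "fy", "cx", "cy" (pixels), "distortion" ([k1, k2, p1, p2, k3] as OpenCV has them; the pictures are not rectified), "rvec" (rotation vector, rad) and "tvec" (3), from world to camera coordinates, as OpenCV has them. Camera axes: x right, y down, z forward; pixel columns grow to the right and rows downward; lengths in m; the calibration is good to about 2 mm. A picture is of the moment at which its call begins: read the wrist's pose just before it. calibration takes no time and is no camera call; for the wrist camera it gives the pose at the moment of the call.
- order.hand_in(): hands the job in, once; it reports no verdict.
The state is a dict: "clock": time; "joint_pos": joint angles; "joint_velocities": joint speeds; "tau": joint torques, N m; "position": TCP position; "ee_rot": TCP orientation; "ft_force": force on the tool from outside, world axes, zero at the start; "torque": the same for the moment, N m; "grip_width": opening from 0.0 (shut) to 1.0 (fully open).
Only numpy, scipy, OpenCV 4.12 (cv2) and the standard library are available. Lean on these libraries where they do the work, as an engineer would, in place of code of your own. Each camera call takes 0.05 s, during which the arm holds its last target. There are 200 camera calls.

## Working session

There is one attempt and no reset: what is moved stays moved. The work goes in short steps, Python scripts to look and compute and a tool call to move; the robot and the scene stay as the last step left them, time stands still between calls to the robot, and variables do not carry over. Pictures are saved under pics/ and viewed, about 8 in all and at most 12, crops included, and the job is handed in when it is done.

Besides the shell and the picture viewer there is one more tool, called after "Request:" in YAML: its name, and indented under it one key for each argument. servo_tool: Moves the arm, as the interface text tells. Its arguments: {"type":"object","properties":{"deltas":{"type":"array"},"force":{"type":"number"}},"required":["deltas"]}

```bash
mkdir -p pics; cat > h.py <<'E'
import numpy as np, cv2
from workcell import telemetry, eyes, order
def cal(n):
    c=eyes.calibration(n);K=np.array([[c['fx'],0,c['cx']],[0,c['fy'],c['cy']],[0,0,1]])
    return K,np.array(c['distortion'],float),cv2.Rodrigues(np.array(c['rvec'],float))[0],np.array(c['tvec'],float).ravel()
def onplane(C,uv,z):
    K,d,R,t=C
    p=cv2.undistortPoints(np.array(uv,float).reshape(-1,1,2),K,d).reshape(-1,2)
    r=np.c_[p,np.ones(len(p))]@R; o=-R.T@t
    return o+r*((z-o[2])/r[:,2])[:,None]
def cloud(C,dep):
    K,d,R,t=C
    v,u=np.mgrid[0:480,0:640]
    p=cv2.undistortPoints(np.stack([u,v],-1).reshape(-1,1,2).astype(float),K,d).reshape(-1,2)
    P=np.c_[p,np.ones(len(p))]*dep.reshape(-1,1)
    return ((P-t)@R).reshape(480,640,3)
E
python3 - <<'E'
from h import *
o=telemetry.get_obs();print(o)
for n in ['scene','side']:
    im,d=eyes.camera(n);cv2.imwrite(f'pics/{n}0.png',im);np.save(f'{n}0.npy',d)
    K,dd,R,t=cal(n);print(n,-R.T@t,R[2])
E
```

```text
{'clock': 0.0, 'joint_pos': array([ 1.19336796,  0.33285209, -0.06469354,  1.46091893,  0.02157215,
        1.34990773, -0.08854859]), 'joint_velocities': array([-9.82790081e-05,  1.29873723e-03, -7.48953154e-04, -5.15068313e-04,
       -6.17274227e-04,  1.14484914e-03,  5.17964547e-04]), 'tau': array([-1.01534356e-04, -6.25447297e+01,  4.89435357e-02, -3.91612816e+01,
        1.61904161e-02,  9.91244480e-03, -4.53459734e-05]), 'position': array([ 0.2170156 , -0.5857205 ,  0.23053895]), 'ee_rot': array([ 8.20789553e-01, -5.71230273e-01, -5.82402941e-04, -3.81103738e-04]), 'ft_force': array([ 1.0005576 , -0.61409906,  0.53303528]), 'torque': array([-0.05410774, -0.01780425,  0.03637375]), 'grip_width': 1.0011588129071916}
scene [0.94121724 0.50984371 1.09139217] [-0.32464015 -0.39212493 -0.86072459]
side [0.39780352 0.73131325 0.73237864] [ 0.17616451 -0.69752656 -0.6945666 ]
```

View pics/scene0.png

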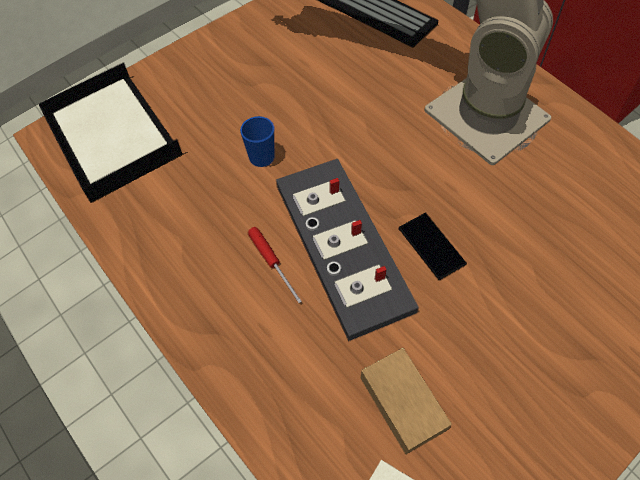

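View pics/side0.png

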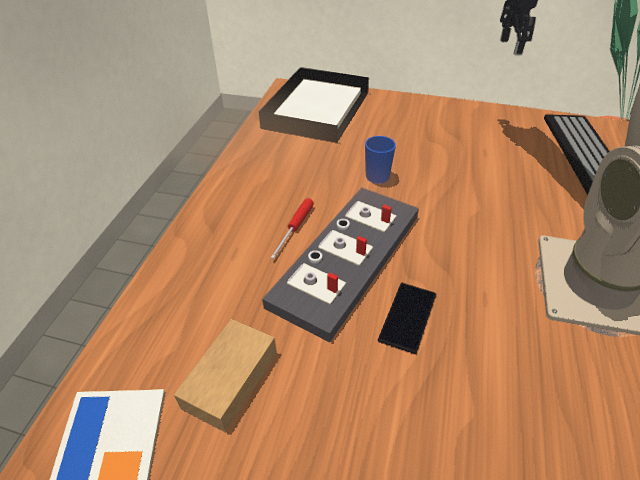

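The scene view shows the bolts at about (313,198), (334,241) and (357,287), with the tabs at (335,187), (357,228) and (381,273). The side view shows the bolts at (365,211), (340,242) and (310,278). Next I'll measure them from both views.

```bash
python3 - <<'E'
from h import *
B={'scene':[(357,287),(334,241),(313,198)],'side':[(310,278),(340,242),(365,211)]}
for n in B:
    im=cv2.imread(f'pics/{n}0.png');d=np.load(f'{n}0.npy');C=cal(n)
    P=cloud(C,d)
    print(n,'bolt rays z=.046',onplane(C,B[n],.046).round(4).tolist())
    hsv=cv2.cvtColor(im,cv2.COLOR_BGR2HSV)
    m=((hsv[...,0]<8)|(hsv[...,0]>172))&(hsv[...,1]>150)&(hsv[...,2]>60)
    k,l,s,c=cv2.connectedComponentsWithStats(m.astype(np.uint8))
    for i in range(1,k):
        if 40<s[i,4]<3000:
            q=P[l==i]; print('red',c[i].round(),s[i,4],np.median(q,0).round(3),'zmax',q[:,2].max().round(3),'ctr@z.055',onplane(C,[c[i]],.055).round(4)[0], 'top',np.median(q[q[:,2]>.072],0).round(4) if (q[:,2]>.072).any() else '')
    # base top by depth: z within .026-.034, dark
    m=(abs(P[...,2]-.03)<.004)&(im.max(2)<100)&(P[...,0]>.3)
    k,l,s,c=cv2.connectedComponentsWithStats(m.astype(np.uint8));i=1+s[1:,4].argmax()
    r=cv2.minAreaRect(P[l==i][:,:2].astype(np.float32));print('base',r)
    m=(abs(P[...,2]-.0345)<.004)&(hsv[...,2]>190)&(hsv[...,1]<60)&(P[...,0]>.3)
    k,l,s,c=cv2.connectedComponentsWithStats(m.astype(np.uint8))
    for i in range(1,k):
        if s[i,4]>300:print('cap',cv2.minAreaRect(P[l==i][:,:2].astype(np.float32)))
    for lo,hi,nm in[((100,120,40),(125,255,255),'pot')]:
        q=P[(cv2.inRange(hsv,lo,hi)>0)&(P[...,0]>.2)&(abs(P[...,1])<.7)];print(nm,q.min(0).round(3),q.max(0).round(3))
E
```

```text
scene bolt rays z=.046 [[0.5794, 0.1575, 0.046], [0.5458, 0.049, 0.046], [0.5106, -0.061, 0.046]]
red [551.  23.] 323 [-0.975 -0.364 -0.39 ] zmax 0.242 ctr@z.055 [-0.3537 -0.085   0.055 ] top [-0.0634  0.0517  0.2417]
red [476.  16.] 57 [-0.975 -0.731 -0.641] zmax 1.091 ctr@z.055 [-0.2063 -0.2317  0.055 ] top [0.9412 0.5098 1.0914]
red [334. 185.] 113 [ 0.463 -0.047  0.065] zmax 0.081 ctr@z.055 [ 0.4583 -0.0521  0.055 ] top [ 0.4626 -0.0489  0.076 ]
red [356. 227.] 121 [0.497 0.062 0.066] zmax 1.091 ctr@z.055 [0.493  0.0578 0.055 ] top [0.496  0.0605 0.0757]
red [263. 246.] 512 [ 0.658 -0.048  0.023] zmax 0.031 ctr@z.055 [ 0.6667 -0.0314  0.055 ] top 
red [380. 273.] 120 [0.532 0.171 0.068] zmax 1.091 ctr@z.055 [0.5275 0.1679 0.055 ] top [0.5304 0.1699 0.0757]
base ((0.5238502621650696, 0.048726096749305725), (0.40300366282463074, 0.15150690078735352), 72.73944091796875)
cap ((0.49514448642730713, -0.06197727471590042), (0.062045734375715256, 0.0965157076716423), 73.42268371582031)
cap ((0.5290361642837524, 0.0476626381278038), (0.06163934990763664, 0.09589914232492447), 72.549468994
[... 515 characters left out ...]
] 151 [0.493 0.063 0.061] zmax 0.732 ctr@z.055 [0.494  0.0571 0.055 ] top [0.4929 0.0611 0.0759]
red [332. 282.] 157 [0.527 0.173 0.063] zmax 0.078 ctr@z.055 [0.5281 0.1673 0.055 ] top [0.5271 0.1709 0.0757]
base ((0.5385710000991821, 0.10240419209003448), (0.29389533400535583, 0.14944186806678772), 72.76074981689453)
cap ((0.4947911202907562, -0.061880096793174744), (0.06290169060230255, 0.10117550939321518), 70.7510757446289)
cap ((0.5287413597106934, 0.04785149544477463), (0.06324659287929535, 0.10036110877990723), 70.44674682617188)
cap ((0.5628363490104675, 0.1574655920267105), (0.062209706753492355, 0.09826455265283585), 72.34889221191406)
pot [ 0.472 -0.294  0.004] [0.889 0.608 0.102]
```

Request:
servo_tool:
  deltas:
    - [[-2.6,-3.0,0],0,2]
    - [[-2.6,-3.0,0],0,0]
    - [[-2.6,-3.0,0],0,0]
    - [[-2.6,-3.0,0],0,0]
    - [[-2.6,-3.0,0],0,0]
    - [[-2.6,-3.0,0],0,0]
    - [[-2.6,-3.0,0],0,0]
    - [[-2.6,-3.0,0],0,0]
    - [[-2.6,-3.0,0],0,0]
    - [[-2.6,-3.0,0],0,0]
    - [[-2.6,-3.0,0],0,0]
    - [[-2.6,-3.0,0],0,0]
  force: 30

```text
clock: 1.1
position: [0.4478, -0.157, 0.2246]
ee_rot: [0.816, -0.578, -0.004, 0.002]
ft_force: [1.0, 0.1, -0.5]
grip_width: -0.001
```

Request:
servo_tool:
  deltas:
    - [[-2.3,-3.0,0],0,0]
    - [[-2.3,-3.0,0],0,0]
    - [[-2.0,-2.7,0],0,0]
    - [[0,0,0],0.12,0]
    - [[0,0,0],0.12,0]
    - [[0,0,0],0.12,0]
    - [[0,0,0],0.12,0]
    - [[0,0,0],0.12,0]
    - [[0,0,0],0.05,0]
    - [[0,0,0],0,0]

```text
clock: 1.93
position: [0.5114, -0.0471, 0.2218]
ee_rot: [-0.583, 0.813, 0.007, -0.003]
ft_force: [0.0, -0.1, -0.3]
grip_width: -0.004
```

```bash
cat > look.py <<'E'
import sys
from h import *
o=telemetry.get_obs();C=cal('wrist');im,d=eyes.camera('wrist')
from scipy.spatial.transform import Rotation as Ro
cv2.imwrite(sys.argv[1],im);np.save('w.npy',d)
np.savez('w.npz',K=C[0],d=C[1],R=C[2],t=C[3])
x=Ro.from_quat(o['ee_rot']).as_matrix()
print(o['clock'],o['position'].round(4),'xang',np.degrees(np.arctan2(x[1,0],x[0,0])).round(2),'z',x[:,2].round(3),o['joint_pos'].round(2),o['ft_force'].round(2))
E
python3 look.py pics/w1.png
```

```text
1.9333 [ 0.5114 -0.0471  0.2218] xang -108.7 z [-0.012  0.007 -1.   ] [ 0.5   0.14 -0.53  1.73  0.07  1.3  -1.94] [ 0.01 -0.12 -0.33]
```

View pics/w1.png

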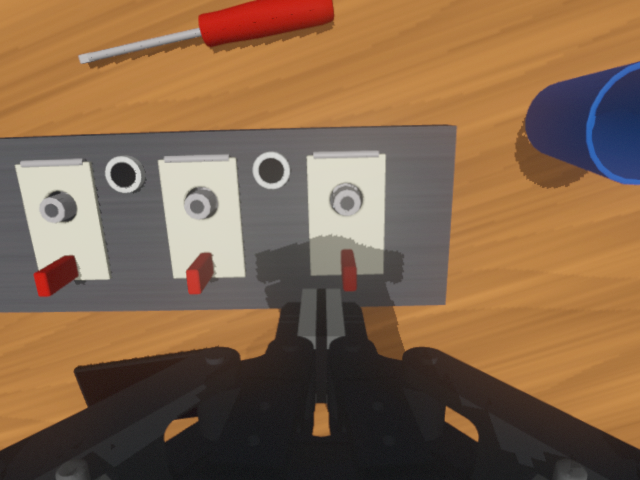

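The wrist view shows all three bolts, at about (347,202), (201,204) and (55,208). The tabs are at (349,270), (200,272) and (55,276), and the driver and pot are clear of the work. I'll fix the bolt tops by depth.

```bash
cat > meas.py <<'E'
from h import *
f=np.load('w.npz');C=(f['K'],f['d'],f['R'],f['t']);d=np.load('w.npy');P=cloud(C,d)
for nm,cs,lo,hi in[('bolt',[(347,202),(201,204),(55,209)],.041,.055),('tab',[(349,270),(200,272),(55,276)],.071,.09)]:
    for u,v in cs:
        q=P[v-30:v+30,max(u-30,0):u+30].reshape(-1,3);q=q[(q[:,2]>lo)&(q[:,2]<hi)]
        print(nm,len(q),cv2.minEnclosingCircle(q[:,:2].astype(np.float32)),np.median(q,0).round(4),onplane(C,[(u,v)],.046)[0].round(4))
E
python3 meas.py
```

```text
bolt 572 ((0.5088121891021729, -0.06488707661628723), 0.01042313501238823) [ 0.5092 -0.0648  0.0455] [ 0.5089 -0.0654  0.046 ]
bolt 572 ((0.5421997904777527, 0.044472984969615936), 0.010592661798000336) [0.5427 0.0437 0.0455] [0.5431 0.0406 0.046 ]
bolt 583 ((0.5769038796424866, 0.15438546240329742), 0.011219033040106297) [0.5765 0.1527 0.0454] [0.5764 0.1507 0.046 ]
tab 345 ((0.4612291157245636, -0.05016934499144554), 0.010339240543544292) [ 0.462  -0.0502  0.0752] [ 0.4557 -0.0501  0.046 ]
tab 377 ((0.4950103759765625, 0.05924978479743004), 0.0105717983096838) [0.4956 0.0581 0.0753] [0.4921 0.0635 0.046 ]
tab 374 ((0.5292260646820068, 0.1695154756307602), 0.010505127720534801) [0.5294 0.1673 0.0751] [0.5267 0.1784 0.046 ]
```

Request:
servo_tool:
  deltas:
    - [[1.0,-0.3,2.0],-0.03,0]
    - [[0.8,-0.2,3.0],0,0]
    - [[0,0,3.5],0,0]
    - [[0,0,3.5],0,0]
    - [[0,0,2.5],0,0]
    - [[0,0,1.5],0,0]
    - [[0,0,0.5],0,0]
    - [[0,0,0],0,0]

```text
clock: 2.65
position: [0.5093, -0.0659, 0.0511]
ee_rot: [-0.605, 0.796, 0.005, -0.002]
ft_force: [0.5, -0.2, 0.4]
grip_width: -0.001
```

Request:
servo_tool:
  deltas:
    - [[0,0,0.2],0.025,0]
    - [[0,0,0.15],0,0]
    - [[0,0,0.15],0,0]
    - [[0,0,0.15],0,0]
    - [[0,0,0.15],0,0]

```text
clock: 3.07
position: [0.5122, -0.0663, 0.0469]
ee_rot: [-0.595, 0.804, 0.003, 0.0]
ft_force: [0.1, -0.4, -0.4]
grip_width: -0.002
```

Request:
servo_tool:
  deltas:
    - [[0,0.25,0],0,0]
    - [[0,0,0.15],0,0]
    - [[0,0,0.2],0,0]
    - [[0,0,0.2],0,0]

```text
clock: 3.4
position: [0.5107, -0.0656, 0.0433]
ee_rot: [-0.595, 0.804, 0.002, 0.001]
ft_force: [-13.4, 0.9, 35.2]
grip_width: 0.0
```

Request:
servo_tool:
  deltas:
    - [[0,0,-0.8],0,0]
    - [[0,0,-0.8],0,0]
    - [[-3.8,0.1,0],0,0]
    - [[-3.8,0.1,0],0,0]
    - [[-3.5,0,0],0,0]
    - [[-0.5,0,0],0,0]
    - [[0,0,0],0,0]

```text
clock: 3.98
position: [0.5451, 0.0474, 0.0625]
ee_rot: [-0.592, 0.806, 0.0, 0.002]
ft_force: [0.1, -0.7, -0.4]
grip_width: -0.001
```

Request:
servo_tool:
  deltas:
    - [[0.35,0.2,0.5],0,0]
    - [[0,0.05,0.4],0,0]
    - [[0,0.05,0.3],0,0]
    - [[0,0.05,0.2],0,0]
    - [[0,0,0],0,0]

```text
clock: 4.4
position: [0.5393, 0.0409, 0.0468]
ee_rot: [-0.591, 0.807, 0.0, 0.001]
ft_force: [-0.1, -1.1, 0.0]
grip_width: -0.001
```

Request:
servo_tool:
  deltas:
    - [[-0.35,-0.2,-0.1],0,0]
    - [[0,0,0],0,0]
    - [[0,0,0.15],0,0]
    - [[0,0,0.15],0,0]
    - [[0,0,0.15],0,0]

```text
clock: 4.82
position: [0.5426, 0.0419, 0.0434]
ee_rot: [-0.59, 0.808, -0.0, 0.001]
ft_force: [-1.2, -0.5, 2.4]
grip_width: -0.001
```

Request:
servo_tool:
  deltas:
    - [[0,0,0.15],0,0]
    - [[0,0,0.15],0,0]

```text
clock: 4.98
position: [0.5426, 0.0418, 0.0403]
ee_rot: [-0.59, 0.808, -0.0, 0.001]
ft_force: [-2.0, 0.1, 2.7]
grip_width: 0.0
```

Request:
servo_tool:
  deltas:
    - [[0,0,0.15],0,0]
    - [[0,0,0.15],0,0]
    - [[0,0,0.12],0,0]

```text
clock: 5.23
position: [0.5429, 0.0419, 0.0379]
ee_rot: [-0.59, 0.807, -0.001, 0.001]
ft_force: [-12.1, -1.7, 27.0]
grip_width: -0.003
```

Bolt 2 stopped after 8 mm, so it looks like the loose one. I still have to tap bolt 1.

Request:
servo_tool:
  deltas:
    - [[0,0,-1.0],0,0]
    - [[0,0,-1.0],0,0]
    - [[-3.8,0,0],0,0]
    - [[-3.8,0,0],0,0]
    - [[-3.3,0,0],0,0]
    - [[-0.3,0,0],0,0]
    - [[0,0,0],0,0]

```text
clock: 5.82
position: [0.5803, 0.1502, 0.0611]
ee_rot: [-0.587, 0.809, -0.002, 0.002]
ft_force: [0.7, -0.4, -0.9]
grip_width: -0.002
```

Request:
servo_tool:
  deltas:
    - [[-0.2,0.3,0.5],-0.015,0]
    - [[0,0,0.4],0,0]
    - [[0,0,0.2],0,0]
    - [[0,0,0],0,0]

```text
clock: 6.15
position: [0.5776, 0.1515, 0.0491]
ee_rot: [-0.594, 0.805, -0.002, 0.002]
ft_force: [-0.5, -1.3, -0.0]
grip_width: -0.002
```

Request:
servo_tool:
  deltas:
    - [[-0.15,0.05,0.15],0,0]
    - [[0,0,0.15],0,0]
    - [[0,0,0.15],0,0]
    - [[0,0,0.15],0,0]

```text
clock: 6.48
position: [0.5779, 0.151, 0.0435]
ee_rot: [-0.592, 0.806, -0.002, 0.002]
ft_force: [-8.9, -1.6, 21.6]
grip_width: 0.004
```

Request:
servo_tool:
  deltas:
    - [[0,0,-1.5],0,0]
    - [[0,0,-3],0,0]
    - [[0,0,-3],0,0]
    - [[3.0,1.3,0],0,4]
    - [[3.0,1.3,0],0,4]
    - [[3.0,1.3,0],0,4]
    - [[2.0,1.0,0],0,4]
    - [[0,0,0],0,4]
  force: 25

```text
clock: 7.15
position: [0.4949, 0.0572, 0.1204]
ee_rot: [-0.592, 0.806, -0.003, 0.002]
ft_force: [0.8, -0.1, 1.0]
grip_width: 0.466
```

```bash
python3 look.py pics/w2.png
```

```text
7.15 [0.4949 0.0572 0.1204] xang -107.33 z [ 0.007 -0.002 -1.   ] [ 0.33  0.19 -0.58  1.9   0.13  1.07 -2.18] [ 0.79 -0.11  0.98]
```

View pics/w2.png

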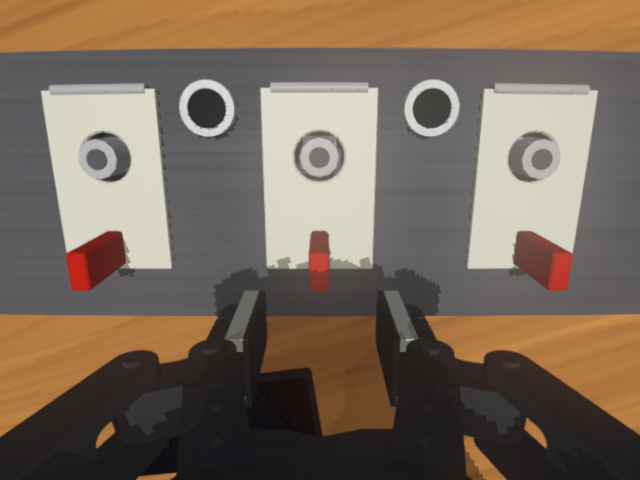

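The wrist view shows the middle tab (319,260) centred between the pads at (245,345) and (395,345). The middle bolt head at (319,157) sits lower. I'll check the sink depths by range and then descend.

```bash
python3 - <<'E'
from h import *
f=np.load('w.npz');C=(f['K'],f['d'],f['R'],f['t']);P=cloud(C,np.load('w.npy'))
for u,v in[(97,158),(319,157),(542,158)]:print(np.median(P[v-3:v+4,u-3:u+4].reshape(-1,3),0).round(4))
q=P[225:295,300:340].reshape(-1,3);q=q[(q[:,2]>.071)&(q[:,2]<.09)];print(cv2.minAreaRect(q[:,:2].astype(np.float32)))
E
```

```text
[0.577  0.1539 0.0436]
[0.5425 0.0447 0.0377]
[ 0.5087 -0.0651  0.0435]
((0.4952366054058075, 0.05981863662600517), (0.009579242207109928, 0.019762389361858368), 72.56578063964844)
```

Request:
servo_tool:
  deltas:
    - [[0,0,1.5],0,4]
    - [[0,0,2.0],0,4]
    - [[0,0,2.0],0,4]
    - [[0,0,1.0],0,4]
    - [[0,0,0.3],0,4]
    - [[0,0,0],0,4]

```text
clock: 7.7
position: [0.5009, 0.0611, 0.0521]
ee_rot: [-0.593, 0.805, -0.004, 0.006]
ft_force: [0.3, -0.5, -0.4]
grip_width: 0.469
```

Request:
servo_tool:
  deltas:
    - [[0.25,0.45,0.4],0,4]
    - [[0,0,0.3],0,4]
    - [[0,0,0],0,4]

```text
clock: 7.95
position: [0.4968, 0.0611, 0.046]
ee_rot: [-0.593, 0.805, -0.004, 0.007]
ft_force: [0.3, -0.6, -0.3]
grip_width: 0.47
```

Request:
servo_tool:
  deltas:
    - [[0.15,0.1,0.1],0,3]
    - [[0,0,0],0,0]
    - [[0,0,0],0,0]
    - [[0,0,0],0,0]
    - [[0,0,0],0,0]
    - [[0,0,0],0,0]
  force: 30

```text
clock: 8.45
position: [0.4955, 0.0583, 0.0463]
ee_rot: [-0.593, 0.805, -0.005, 0.006]
ft_force: [1.3, 0.0, -3.6]
grip_width: 0.112
```

Request:
servo_tool:
  deltas:
    - [[0,-0.35,-0.75],0,0]
    - [[0,-0.42,-0.72],0,0]
    - [[0,-0.48,-0.68],0,0]
    - [[0,-0.54,-0.63],0,0]

```text
clock: 8.78
position: [0.5117, 0.0531, 0.075]
ee_rot: [-0.593, 0.805, -0.004, 0.005]
ft_force: [3.0, 1.0, -8.1]
grip_width: 0.109
```

```bash
cat > arc.py <<'E'
from h import *
o=telemetry.get_obs();p=o['position'];a=np.radians(-17.25);ex=np.array([np.cos(a),np.sin(a)]);ey=np.array([-ex[1],ex[0]])
g=p[:2]-np.array([.4952,.0598]);X=g@ex-.085;Z=p[2]+.019-.0305
print(o['clock'],'X',X,'Yoff',g@ey,'Z',Z,'r',np.hypot(X,Z),'open deg',np.degrees(np.arctan2(Z,-X))-22.3,'grip',o['grip_width'],o['ft_force'].round(1),o['joint_pos'].round(2))
E
python3 arc.py
```

```text
8.7833 X -0.0672166151048214 Yoff -0.0015130016197493592 Z 0.06348956124135959 r 0.09246079024521721 open deg 21.066667792135622 grip 0.10892093413953982 [ 3.   1.  -8.1] [ 0.31  0.29 -0.56  1.91  0.19  0.98 -2.21]
```

Request:
servo_tool:
  deltas:
    - [[0,-0.6,-0.56],0,0]
    - [[0,-0.65,-0.5],0,0]
    - [[0,-0.7,-0.45],0,0]
    - [[0,-0.73,-0.38],0,0]

```text
clock: 9.12
position: [0.5387, 0.0447, 0.0967]
ee_rot: [-0.593, 0.805, -0.004, 0.004]
ft_force: [-0.2, 2.0, -8.1]
grip_width: 0.11
```

```bash
python3 arc.py
```

```text
9.1167 X -0.03900125601665648 Yoff -0.0015505978517121421 Z 0.08520344169678297 r 0.09370551983663437 open deg 43.10440603923722 grip 0.10989569359968329 [-0.2  2.  -8.1] [ 0.31  0.31 -0.55  1.83  0.19  1.04 -2.19]
```

Request:
servo_tool:
  deltas:
    - [[0,-0.76,-0.1],0,0]
    - [[0,-0.76,-0.22],0,0]
    - [[0,-0.79,-0.15],0,0]
    - [[0,-0.7,-0.1],0,0]
    - [[0,0,0],0,0]

```text
clock: 9.53
position: [0.5707, 0.0347, 0.1049]
ee_rot: [-0.593, 0.805, -0.003, 0.003]
ft_force: [-2.4, 1.2, 0.3]
grip_width: 0.107
```

```bash
python3 arc.py; python3 look.py pics/w3.png; python3 - <<'E'
from h import *
im,d=eyes.camera('side');cv2.imwrite('pics/s1.png',cv2.resize(im[90:370,200:480],None,fx=2,fy=2))
P=cloud(cal('side'),d);hsv=cv2.cvtColor(im,cv2.COLOR_BGR2HSV)
# white cap points raised above the base
m=(hsv[...,2]>150)&(hsv[...,1]<60)&(P[...,2]>.04)&(P[...,2]<.13)&(abs(P[...,0]-.54)<.07)&(abs(P[...,1]-.045)<.05)
q=P[m];a=np.radians(-17.25);X=q[:,:2]@[np.cos(a),np.sin(a)]
print(len(q)); 
if len(q)>20: print('cap angle fit',np.degrees(np.arctan(np.polyfit(q[:,2],X,1)[0])),'deg from vertical')
E
```

```text
9.5333 X -0.005440305955934532 Yoff -0.0015463004613734922 Z 0.09340871100935644 r 0.09356700391336491 open deg 64.36674731386134 grip 0.1067951655108409 [-2.4  1.2  0.3] [ 0.31  0.37 -0.54  1.74  0.21  1.09 -2.17]
9.5333 [0.5707 0.0347 0.1049] xang -107.23 z [ 0.009 -0.    -1.   ] [ 0.31  0.37 -0.54  1.74  0.21  1.09 -2.17] [-2.37  1.17  0.28]
71
cap angle fit -28.899592853103425 deg from vertical
```

View pics/s1.png

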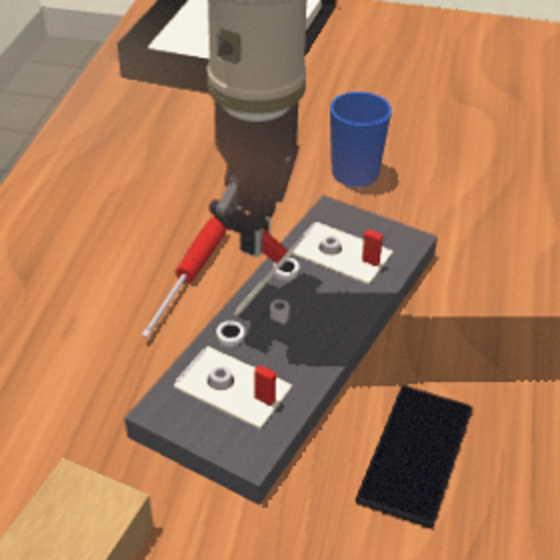

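View pics/w3.png

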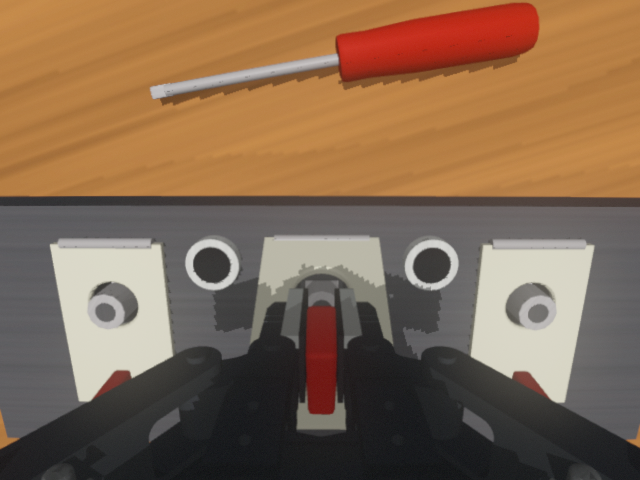

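The side view shows the middle cap standing open, with its tab (275,248) in the fingers and bolt 2 (280,310) exposed. The other two caps are shut and the loose objects haven't moved. The wrist view shows tab 2 (321,360) firmly between the pads. I'll check that it holds, then hand in.

Request:
servo_tool:
  deltas:
    - [[0,0,0],0,0]
    - [[0,0,0],0,0]
    - [[0,0,0],0,0]
    - [[0,0,0],0,0]

```text
clock: 9.97
position: [0.5701, 0.0349, 0.1049]
ee_rot: [-0.593, 0.805, -0.004, 0.004]
ft_force: [-0.0, 0.8, -3.4]
grip_width: 0.112
```

```bash
python3 arc.py; python3 -c "
from workcell import order;print(order.hand_in())"
```

```text
9.9667 X -0.006036042936136049 Yoff -0.0015981279869456948 Z 0.09341434191142267 r 0.09360915066953153 open deg 64.00292668894002 grip 0.11231821043499564 [-0.   0.8 -3.4] [ 0.31  0.36 -0.54  1.74  0.21  1.08 -2.17]
the job is handed in; nothing more can be done
None
```

The loose bolt is bolt 2, in the middle. I handed the job in at about 10 s with its cap held open at about 61–64°.

- **Tapping:** I tapped all three bolts with every cap shut, in the order 3, 2, 1. Bolts 3 and 1 stopped hard after about 2.5 mm, at about 35 N and 22 N. Bolt 2 sank about 8 mm and stopped at 27 N. Camera depth afterwards agreed, with the bolt tops at 43.5, 37.7 and 43.6 mm for bolts 3, 2 and 1.
- **Cap:** I gripped cap 2 by its red tab and swung it open. The arm position gives about 64° and the side-camera plane fit about 61°.
- **Last checks:** The grip held at 9.5 mm on the tab, steady over the final hold, with under 4 N at the wrist. In the last pictures the other two caps were shut, and I saw no movement of the carton, phone, pen pot or screwdriver.
- **Disagreements:** The arc radius read about 2 mm more than planned (94 mm against 92 mm), which may be a small slip in the grip or calibration error. The 3° spread between the two angle estimates is also unresolved.

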